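# Tip a spacer plate out of its pocket and lay it on the pedestal

### The job

Take the spacer plate with the round hole out of its pocket in the grey tray: it lies flush, so first press down the end away from you, over the hollow in the pocket floor, so that the near end tips up and can be gripped by its sides. Lift it out and lay it flat and released on the dark pedestal, lined up with it and pushed up snugly against the lip. Leave the slotted plate lying in its pocket.

Things in the scene. Friction and masses are not known exactly. Their poses are not given: they have to be found in the camera images.
- round_spacer: bare metal plate, 70 x 48 x 12 mm, 0.1 kg, with a round 18 mm through hole in its middle; its origin is the centre of its underside, x along its 70 mm length, y along its 48 mm width, z up through the thickness. It starts in one of the two tray pockets, its x along the tray's x, its top flush with the tray top
- slot_spacer: bare metal plate of the same outer size and weight with a 34 x 9 mm slot through its middle, the slot along its length; its origin is the centre of its underside, x along its 70 mm length, y along its 48 mm width, z up through the thickness. It starts in the other pocket
- tray: grey tray bolted to the table, 99 (x) x 140 (y) x 48 mm high; origin at the centre of its underside, x points away from the robot (yaw up to 0.35 rad). Two pockets, centred at tray y = +35 and -35 mm, each 78 mm long (x from -38 to +40 mm) and 51 mm wide, open only at the top. At tray x<0 the floor is flat, 12 mm deep; from x=0 it falls as a 38 degree ramp to the far wall
- pocket_left (a point): middle of the left pocket (tray y = +35 mm), on the break between flat floor and ramp, 36 mm above the table; axes as the tray's. A plate lies flat with its middle about 2 mm on the near side of the break; pressed near its far end (22 mm beyond the break) and followed about 10 mm down, it tips over the break until it lies on the ramp, and stays so by itself
- pocket_right (a point): the same point of the right pocket (tray y = -35 mm). A tipped plate stands at about 38 degrees and may slide a few mm down the ramp until it meets the far wall; its near end then stands about 15 mm above the tray top, with free room for fingers on both sides of it above the tray top
- pedestal: dark steel pedestal bolted to the table; origin at table height under the middle of its seat; x points away from the robot to the lip (yaw up to 0.35 rad). Seat flat, 70 mm long (x), 40 mm wide (a plate overhangs 4 mm each side), 25 mm above the table; at its far end, x = +35 to +43 mm, a lip rises 9 mm above the seat. Foot flange 64 mm wide, 6 mm high, screw heads to 10 mm
- pedestal_seat (a point): point on the pedestal's seat surface, 25 mm above the table, where the origin of a plate lies when it is flat, centred and touching the lip; axes as the pedestal's
Things that resemble listed ones, but are neither listed nor needed, are in the scene too. Leave any blue or white look-alike of the pedestal alone.

How it is judged:
By the outcome, as a careful person would: the job done as asked, in the order asked, and still so for the second after the job is handed in, with the robot touching nothing.
It also fails if it takes over 58 s, if anything falls off the work surface, if the arm or the gripper's body presses on something with over 40 N, if the wrist force passes 120 N, or if a joint passes its speed limit or range.

### The arm

A 6-joint arm with a two-finger parallel gripper is mounted at the origin on a cart in front of the work surface, level with it; the furniture and walls round the work are solid. World frame = base frame: x ahead of the robot, y to its left, z up, the work surface at z = 0. Lengths are in m, angles in rad, forces in N, time in s.
With the tool pointing down it reaches from about 0.15 to 0.775 m from the base axis. Payload 6.1 kg.
Tool frame: the origin (TCP) lies at the very end of the fingers, on their centre line; the grasp point (between the pads) lies 19 mm behind it; y points along the fingers, z is the direction in which the jaws open and shut, and the axes are right-handed (so a half turn about y gives the same grasp; the last joint's range is limited). The gripper opens to 85 mm and grips with 20 to 120 N. Pads are 22 mm wide; open, the fingers measure 114 mm over their backs; the gripper's body (76 mm by 85 mm) begins 54 mm behind the grasp point. The pads swing forward as they close: fully open they stand 13 mm farther back than shut.
Start: joints at [0, 0.126, -0.04, 1.405, 0, 1.571], TCP at [0.525, -0, 0.231] pointing down, gripper open.
Joint ranges: [-2.72, 2.72], [-0.95, 1.95], [-1.27, 1.35], [-1.78, 2.02], [-1.46, 1.47], [-3.14, 3.14]. Speed limits (rad/s): [2.39, 2.39, 3.01, 3.14, 3.14, 3.14].

### API

Orientations are given as a unit quaternion [w, x, y, z].
In Python, from cell import get_obs, cams, close_job gives the robot as it stands.
- The arm moves only by the tool servo_tool, never from a script. Its argument "moves" is a list of rows, each an object with "dp": the shift along the tool's x, y, z in mm, a list of three; "roll": the turn about the tool's y in degrees. A call has 1 to 20 rows; each row shifts and turns the pose as measured when the row begins, along the tool's axes as they then stand; what a row does not reach is not made up. A row lasts 1/8 s, in which the tool goes at most 62.5 mm and 10.7 degrees, less where a joint would pass 70% of its speed; a pose out of reach is approached as far as the arm can. A call is refused whole if a number of a shift passes 62.5 or a number of a turn 10.7, either way. A call with a gripper value outside its range is refused whole. "fingers" is the closure, from 0 (fully open) to 1 (shut), set as the call begins (left out, the last holds). The fingers move at their own pace and stop on an object; "grip_force" is the grip in N (left out, the last holds). Time passes only in rows, so rows that do not move let the fingers close. It gives the time, the measured TCP pose, the force and the opening at its end, in the units of the state.
- get_obs(): the state, without advancing time (a new reading comes with each control period).
- cams.read_camera(name): name is "scene" or "side" or "wrist"; returns the picture (420x560x3 uint8, red, green, blue); there is no depth.
- cams.get_calibration(name): a dict with "mtx" (3x3 intrinsics, pixels), "position" and "rotation" of the camera in the world. Camera axes: x right, y up, looking along -z (the intrinsics and any distortion apply to the point x, -y, -z); pixel columns grow to the right and rows downward; lengths in m; the calibration is good to about 2 mm. A picture is of the moment at which its call begins: read the wrist's pose just before it. get_calibration takes no time and is no camera call; for the wrist camera it gives the pose at the moment of the call.
- close_job(): hands the job in, once; it reports no verdict.
The state is a dict: "time": time; "joints": joint angles; "qd": joint speeds; "tau": joint torques, N m; "position": TCP position; "tcp_rot": TCP orientation; "ft_force": force on the tool from outside, world axes, zero at the start; "torque": the same for the moment, N m; "opening": opening from 0.0 (shut) to 1.0 (fully open).
Only numpy, scipy, OpenCV 4.12 (cv2) and the standard library are available. Lean on these libraries where they do the work, as an engineer would, in place of code of your own. Each camera call takes 0.05 s, during which the arm holds its last target. There are 200 camera calls.

## Working session

There is one attempt and no reset: what is moved stays moved. The work goes in short steps, Python scripts to look and compute and a tool call to move; the robot and the scene stay as the last step left them, time stands still between calls to the robot, and variables do not carry over. Pictures are saved under pics/ and viewed, about 8 in all and at most 12, crops included, and the job is handed in when it is done.

Besides the shell and the picture viewer there is one more tool, called after "Call:" as a command line: name --argument value ..., lists and objects as JSON in quotes. servo_tool: Moves the arm, as the interface text tells. Its arguments: {"type":"object","properties":{"moves":{"type":"array","items":{"type":"object","properties":{"dp":{"type":"array","items":{"type":"number"}},"roll":{"type":"number"}}}},"fingers":{"type":"number"},"grip_force":{"type":"number"}},"required":["moves"]}

```bash
mkdir -p pics
cat > h.py <<'E'
import numpy as np, cv2
from cell import get_obs, cams, close_job
def snap(n,f):
    im=cams.read_camera(n); cv2.imwrite('pics/'+f,im[:,:,::-1]); return im
def ray(n,px,z,c=None):
    c=c or cams.get_calibration(n); K=np.array(c['mtx']); R=np.array(c['rotation']); p=np.array(c['position'])
    px=np.atleast_2d(np.array(px,float)); d=np.c_[px,np.ones(len(px))]@np.linalg.inv(K).T
    d=d*[1,-1,-1]; d=d@R.T
    return p+d*((z-p[2])/d[:,2])[:,None]
def proj(n,P,c=None):
    c=c or cams.get_calibration(n); K=np.array(c['mtx']); R=np.array(c['rotation']); p=np.array(c['position'])
    q=(np.atleast_2d(P)-p)@R*[1,-1,-1]; q=q@K.T; return q[:,:2]/q[:,2:]
E
python3 - <<'E'
from h import *
for n in ['scene','side','wrist']:
    c=cams.get_calibration(n); print(n,{k:(np.round(v,3).tolist() if k!='mtx' else np.round(v,1).tolist()) for k,v in c.items()})
a=snap('scene','s0.png');b=snap('side','d0.png');w=snap('wrist','w0.png')
print(get_obs())
E
```

```text
scene {'mtx': [[508.4, 0.0, 280.9], [0.0, 508.4, 204.8], [0.0, 0.0, 1.0]], 'position': [-0.147, 0.982, 0.619], 'rotation': [-0.326, -0.2, 0.474, 0.793]}
side {'mtx': [[383.4, 0.0, 279.0], [0.0, 383.4, 208.8], [0.0, 0.0, 1.0]], 'position': [0.378, 0.931, 0.513], 'rotation': [-0.126, -0.077, 0.478, 0.866]}
wrist {'mtx': [[351.8, 0.0, 284.9], [0.0, 351.8, 208.3], [0.0, 0.0, 1.0]], 'position': [0.524, 0.084, 0.373], 'rotation': [0.986, -0.165, 0.001, 0.0]}
{'time': 0.15, 'joints': array([-1.58017914e-05,  1.26267703e-01, -4.03694349e-02,  1.40541978e+00,
        1.14418219e-05,  1.57077724e+00]), 'qd': array([-0.00093614,  0.00038376,  0.00390751,  0.00083401, -0.00144881,
       -0.00100594]), 'tau': array([-6.60388159e-04, -4.36274636e+01,  3.53150582e+01,  1.35390865e-02,
        2.80258462e-06, -9.74541621e-07]), 'position': array([ 5.24678175e-01, -4.90979669e-06,  2.30696602e-01]), 'tcp_rot': array([ 0.49968844, -0.500313  ,  0.50031709, -0.49968107]), 'ft_force': array([-0.56337019,  0.10910148, -0.26786382]), 'torque': array([ 0.00721436, -0.06872382,  0.02273158]), 'opening': 1.0008322707091653}
```

View pics/s0.png

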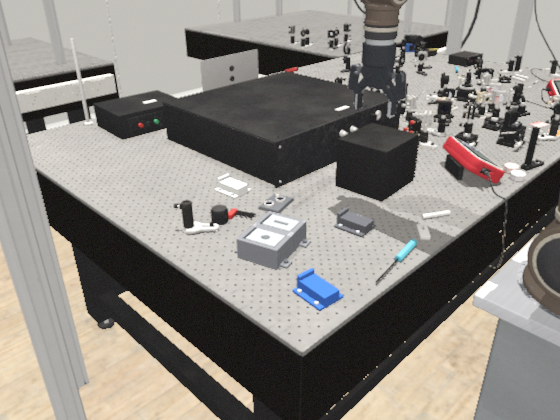

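View pics/w0.png

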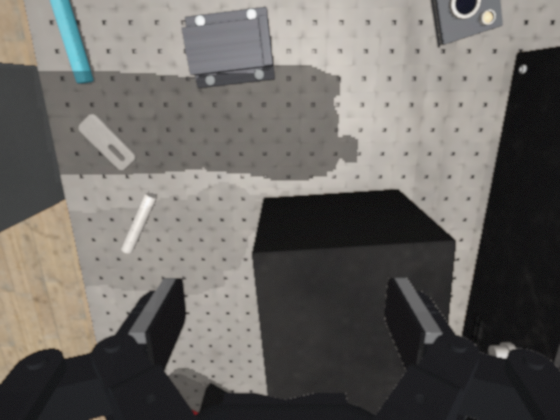

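The scene view shows the tray at about (273,240), with the round hole in the near/left plate (267,238) and the slot in the other (283,224). The dark pedestal is at (355,222), and there are blue (320,290) and white (233,186) look-alikes. The wrist view shows the pedestal at (228,45). Next I'll get rough positions and check the tool axes.

```bash
cat >> h.py <<'E'
from scipy.spatial.transform import Rotation as Ro
def cal(n):
    c=dict(cams.get_calibration(n)); q=np.array(c['rotation'])
    if q.shape==(4,): c['rotation']=Ro.from_quat(np.r_[q[1:],q[0]]).as_matrix()
    return c
def toolR(o):
    q=o['tcp_rot']; return Ro.from_quat(np.r_[q[1:],q[0]]).as_matrix()
E
python3 - <<'E'
from h import *
o=get_obs();print(toolR(o).round(2))
c=cal('scene');d=cal('side');w=cal('wrist')
print('hole',ray('scene',[267,238],.048,c)); print('slot',ray('scene',[283,224],.048,c))
print('ped scene',ray('scene',[355,220],.025,c)); print('ped wrist',ray('wrist',[228,45],.025,w))
s=cv2.imread('pics/d0.png'); cv2.imwrite('pics/d0c.png',s)
E
```

```text
[[ 0. -0.  1.]
 [-1.  0.  0.]
 [-0. -1. -0.]]
hole [[0.52699204 0.3546274  0.048     ]]
slot [[0.54414727 0.28897172 0.048     ]]
ped scene [[0.46398895 0.13020768 0.025     ]]
ped wrist [[0.47258371 0.11990562 0.025     ]]
```

View pics/d0.png

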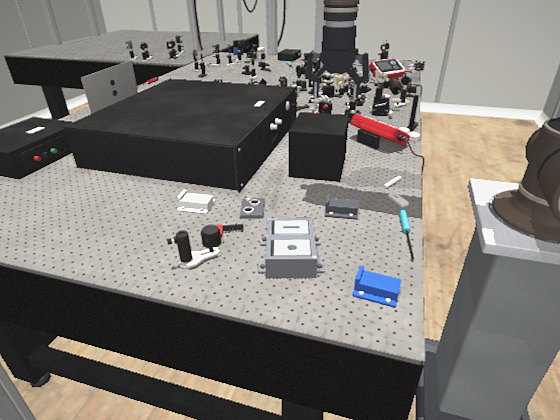

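The side view agrees: tray at (291,247), pedestal at (342,207) with its lip to the left (far from the robot). Moving the wrist camera over both for a precise measurement.

Call:
servo_tool --moves '[{"dp":[-55,0,0]},{"dp":[-55,0,0]},{"dp":[-55,0,0]},{"dp":[-55,0,0]},{"dp":[-55,0,0]},{"dp":[0,0,0]},{"dp":[0,0,0]}]'

```text
validation failed for argument at $.mo...
```

Run:
```python
from h import *
o=get_obs();print(o['position'],o['time'],o['joints'].round(2))
import pickle
w=cal('wrist');pickle.dump(w,open('w1.pkl','wb'))
a=snap('wrist','w1.png')
```

```text
[ 5.24678175e-01 -4.90979669e-06  2.30696602e-01] 0.15 [-0.    0.13 -0.04  1.41  0.    1.57]
```

View pics/w1.png

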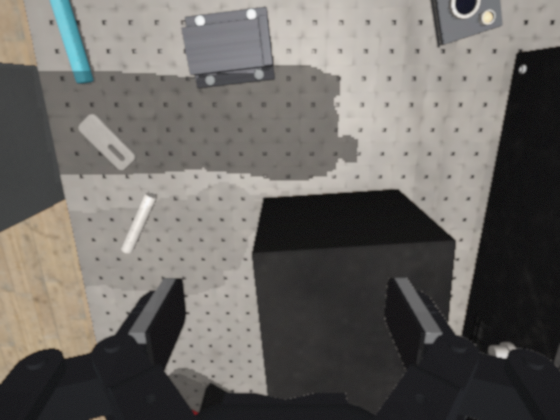

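Call:
servo_tool --moves '[{"dp":[-55,0,0],"roll":0},{"dp":[-55,0,0],"roll":0},{"dp":[-55,0,0],"roll":0},{"dp":[-55,0,0],"roll":0},{"dp":[-55,0,0],"roll":0},{"dp":[0,0,0],"roll":0},{"dp":[0,0,0],"roll":0}]'

```text
time: 1.08
position: [0.5253, 0.2821, 0.2283]
tcp_rot: [0.498, -0.5, 0.501, -0.501]
ft_force: [-0.8, -0.3, -0.1]
opening: 1.002
```

Run:
```python
from h import *
import pickle
w=cal('wrist');pickle.dump(w,open('w1.pkl','wb'))
a=snap('wrist','w2.png')
```

```text
(no output)
```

View pics/w2.png

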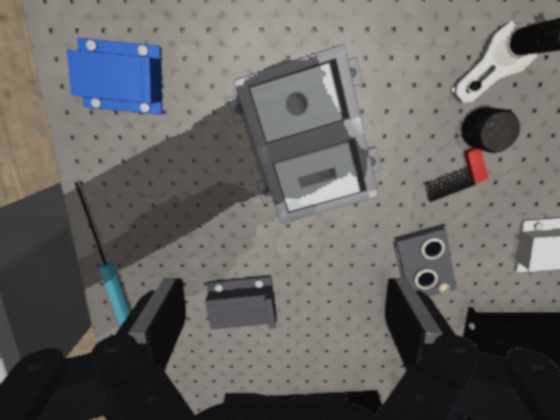

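The wrist view shows the round hole at (297,103), the slot at (318,178), the tray yawed about +17°, and the pedestal at (240,305). I'll enlarge both for corner picking.

Run:
```python
import cv2,numpy as np
a=cv2.imread('pics/w2.png')
t=cv2.resize(a[35:235,225:385],None,fx=2.9,fy=2.9,interpolation=cv2.INTER_CUBIC)
p=cv2.resize(a[268:338,195:285],None,fx=3.6,fy=3.6,interpolation=cv2.INTER_CUBIC)
p=np.clip(p.astype(float)*1.8,0,255).astype(np.uint8)
o=np.zeros((580,800,3),np.uint8);o[:t.shape[0],:t.shape[1]]=t;o[:p.shape[0],470:470+p.shape[1]]=p
cv2.imwrite('pics/c2.png',o);print(t.shape,p.shape)
```

```text
(580, 464, 3) (252, 324, 3)
```

View pics/c2.png

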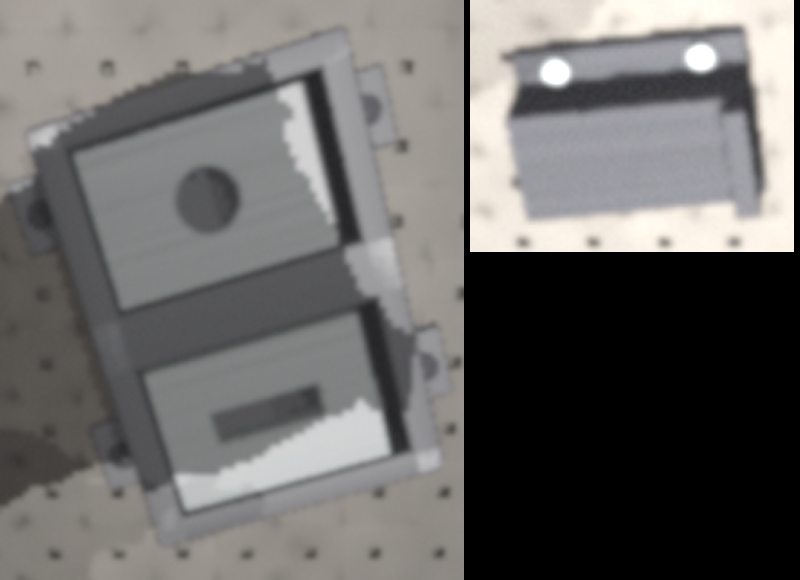

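Run:
```python
from h import *
import pickle
w=pickle.load(open('w1.pkl','rb'))
T=lambda l:(np.array(l,float)+.5)/2.9+[225,35]-.5
P=lambda l:(np.array(l,float)-[470,0]+.5)/3.6+[195,268]-.5
r=ray('wrist',T([(73,155),(303,82),(341,245),(120,310)]),.048,w)
s=ray('wrist',T([(142,373),(361,310),(391,453),(183,514)]),.048,w)
h=ray('wrist',T([(208,200),(267,413)]),.048,w)
for q in (r,s):
    print(q.round(4)[:,:2].tolist(),'mean',q.mean(0).round(4),[round(np.linalg.norm(q[i]-q[(i+1)%4])*1e3,1) for i in range(4)],[np.degrees(np.arctan2(*(q[i]-q[j])[1::-1])).round(1) for i,j in((1,0),(2,3))])
print('hole,slot',h.round(4)); v=h[0]-h[1];print(np.linalg.norm(v),np.degrees(np.arctan2(-v[0],v[1])))
p=ray('wrist',P([(512,118),(722,100),(736,203),(528,216)]),.025,w)
print(p.round(4)[:,:2].tolist(),p.mean(0),[round(np.linalg.norm(p[i]-p[(i+1)%4])*1e3,1) for i in range(4)],[np.degrees(np.arctan2(*(p[i]-p[j])[1::-1])).round(1) for i,j in((1,0),(2,3),(0,3),(1,2))])
c=ray('wrist',T([(27,130),(347,28),(440,468),(165,545)]),.048,w);print('tray',c.round(4)[:,:2].tolist(),c.mean(0),[round(np.linalg.norm(c[i]-c[(i+1)%4])*1e3,1) for i in range(4)])
# cross-check pedestal from first wrist pic, hole from scene
print(proj('scene',[h[0],h[1],p.mean(0)],cal('scene')).round(1),proj('side',[h[0],h[1],p.mean(0)],cal('side')).round(1))
print(ray('wrist',[(263,196),(400,191),(254,252),(452,240)],.1,w)[:0])
print(get_obs()['joints'].round(2))
```

```text
[[0.4941, 0.365], [0.5622, 0.3849], [0.5756, 0.3385], [0.5072, 0.3189]] mean [0.5348 0.3518 0.048 ] [np.float64(70.9), np.float64(48.4), np.float64(71.2), np.float64(47.9)] [np.float64(16.3), np.float64(16.0)]
[[0.5138, 0.2988], [0.5829, 0.3186], [0.5953, 0.2719], [0.5269, 0.2508]] mean [0.5547 0.285  0.048 ] [np.float64(71.8), np.float64(48.4), np.float64(71.6), np.float64(49.8)] [np.float64(16.0), np.float64(17.2)]
hole,slot [[0.5346 0.3519 0.048 ]
 [0.5542 0.2855 0.048 ]]
0.06923933297181109 16.455472036671217
[[0.4337, 0.1353], [0.5006, 0.1418], [0.5043, 0.1029], [0.4361, 0.0979]] [0.46868612 0.11948569 0.025     ] [np.float64(67.2), np.float64(39.0), np.float64(68.4), np.float64(37.4)] [np.float64(5.5), np.float64(4.2), np.float64(93.6), np.float64(95.4)]
tray [[0.4807, 0.3721], [0.5743, 0.3993], [0.6119, 0.2667], [0.5208, 0.2396]] [0.5469192  0.31940648 0.048     ] [np.float64(97.5), np.float64(137.8), np.float64(95.0), np.float64(138.4)]
[[265.5 236.2]
 [280.9 221.9]
 [356.2 217.7]] [[292.1 247.1]
 [291.5 227. ]
 [343.2 202.9]]
[]
[0.49 0.27 0.13 1.43 0.   2.07]
```

Plate sizes come out at 71×48 mm, the hole-to-slot distance at 69 mm and the seat at 68×38 mm, all consistent. The round plate's centre is (0.535, 0.352) with yaw 16.4°. Next I'll roll −106.4° and shut the fingers.

Call:
servo_tool --moves '[{"dp":[0,0,0],"roll":-10.6},{"dp":[0,0,0],"roll":-10.6},{"dp":[0,0,0],"roll":-10.6},{"dp":[0,0,0],"roll":-10.6},{"dp":[0,0,0],"roll":-10.6},{"dp":[0,0,0],"roll":-10.6},{"dp":[0,0,0],"roll":-10.6},{"dp":[0,0,0],"roll":-10.6},{"dp":[0,0,0],"roll":-10.6},{"dp":[0,0,0],"roll":-10.6},{"dp":[0,0,0],"roll":0}]' --fingers 1

```text
time: 2.5
position: [0.5277, 0.264, 0.2314]
tcp_rot: [-0.699, 0.7, 0.104, -0.105]
ft_force: [0.2, -0.2, 0.0]
opening: -0.001
```

```bash
cat >> h.py <<'E'
def go(P,yaw):
    "shift (mm, tool axes) to world P, and roll left so that tool x stands at yaw(deg)"
    o=get_obs();R=toolR(o)
    a=np.degrees(np.arctan2(R[1,0],R[0,0]))
    print('t',round(o['time'],2),'pos',o['position'].round(4),'yaw',a.round(2),'tilt',R[2].round(3),'q',o['joints'].round(2))
    print('dp mm',(R.T@(np.array(P)-o['position'])*1e3).round(1),'roll',round(a-yaw,1),'F',o['ft_force'].round(1),'op',round(o['opening'],3))
E
python3 - <<'E'
from h import *
go([.5578,.3586,.075],16.4)
E
```

```text
t 2.5 pos [0.5277 0.264  0.2314] yaw 17.05 tilt [-0.002 -1.    -0.002] q [ 0.46  0.25  0.12  1.44 -0.    0.17]
dp mm [ 56.8 156.2  81.9] roll 0.7 F [ 0.2 -0.2  0. ] op -0.001
```

Call:
servo_tool --moves '[{"dp":[19,20,27],"roll":0.6},{"dp":[19,35,27],"roll":0},{"dp":[19,40,27],"roll":0},{"dp":[0,35,0],"roll":0},{"dp":[0,0,0],"roll":0}]'

```text
time: 3.12
position: [0.563, 0.3553, 0.1003]
tcp_rot: [-0.701, 0.702, 0.093, -0.091]
ft_force: [0.0, 0.6, 0.6]
opening: 0.002
```

Run:
```python
from h import *
go([.5578,.3586,.052],16.4)
```

```text
t 3.12 pos [0.563  0.3553 0.1003] yaw 14.89 tilt [ 0.003 -1.    -0.002] q [ 0.56  0.42  0.05  1.21 -0.    0.3 ]
dp mm [-4.3 48.3  4.6] roll -1.5 F [0.  0.6 0.6] op 0.002
```

Call:
servo_tool --moves '[{"dp":[-4,20,4],"roll":-1.5},{"dp":[0,15,0],"roll":0},{"dp":[0,5,0],"roll":0},{"dp":[0,0,0],"roll":0}]'

```text
time: 3.62
position: [0.5613, 0.3572, 0.0656]
tcp_rot: [0.701, -0.7, -0.101, 0.094]
ft_force: [0.0, 0.0, 0.8]
opening: 0.002
```

Run:
```python
from h import *
go([.5578,.3586,.048],16.4)
```

```text
t 3.62 pos [0.5613 0.3572 0.0656] yaw 15.89 tilt [ 0.01 -1.    0.  ] q [ 0.57  0.42 -0.01  1.12 -0.    0.29]
dp mm [-3.2 17.6  2.3] roll -0.5 F [0.  0.  0.8] op 0.002
```

Call:
servo_tool --moves '[{"dp":[-4,6,3],"roll":-0.6},{"dp":[-1,6,1],"roll":0},{"dp":[0,4,0],"roll":0},{"dp":[0,0,0],"roll":0}]'

```text
time: 4.12
position: [0.556, 0.3603, 0.0503]
tcp_rot: [0.701, -0.699, -0.106, 0.097]
ft_force: [0.4, 0.7, 0.3]
opening: 0.002
```

Call:
servo_tool --moves '[{"dp":[0,3,0],"roll":0},{"dp":[0,3,0],"roll":0}]'

```text
time: 4.38
position: [0.5565, 0.3605, 0.0445]
tcp_rot: [0.701, -0.699, -0.106, 0.097]
ft_force: [0.1, 0.3, -0.8]
opening: 0.002
```

Call:
servo_tool --moves '[{"dp":[0,3,0],"roll":0},{"dp":[0,3,0],"roll":0}]'

```text
time: 4.62
position: [0.5577, 0.3611, 0.0393]
tcp_rot: [0.701, -0.698, -0.107, 0.096]
ft_force: [1.5, 1.2, 8.7]
opening: 0.0
```

Call:
servo_tool --moves '[{"dp":[0,2,0],"roll":0},{"dp":[0,0,0],"roll":0}]'

```text
time: 4.88
position: [0.5593, 0.3618, 0.0388]
tcp_rot: [0.702, -0.698, -0.108, 0.094]
ft_force: [0.4, -0.2, -0.2]
opening: -0.001
```

Call:
servo_tool --moves '[{"dp":[0,-25,0],"roll":0},{"dp":[0,-40,0],"roll":0},{"dp":[-15,-30,0],"roll":0},{"dp":[-15,0,0],"roll":0},{"dp":[0,0,0],"roll":0}]' --fingers 0

```text
time: 5.5
position: [0.5259, 0.3511, 0.1321]
tcp_rot: [0.701, -0.699, -0.106, 0.097]
ft_force: [-0.9, -0.1, -0.4]
opening: 0.997
```

Run:
```python
from h import *
import pickle
w=cal('wrist');pickle.dump(w,open('w3.pkl','wb'))
a=snap('wrist','w3.png')
b=snap('side','d3.png')
c=cv2.resize(b[200:300,230:350],None,fx=3,fy=3,interpolation=cv2.INTER_CUBIC)
o=np.zeros((420,800,3),np.uint8);o[:,:430]=a[:,65:495];o[:300,440:]=c
cv2.imwrite('pics/c3.png',o[:,:,::-1])
go([.5348,.3518,.07],16.4)
```

```text
t 5.6 pos [0.5267 0.3514 0.1319] yaw 16.44 tilt [ 0.013 -1.     0.001] q [ 0.59  0.33  0.01  1.23 -0.    0.3 ]
dp mm [ 7.  62.  -1.9] roll 0.0 F [0.8 0.1 0.2] op 1.001
```

View pics/c3.png

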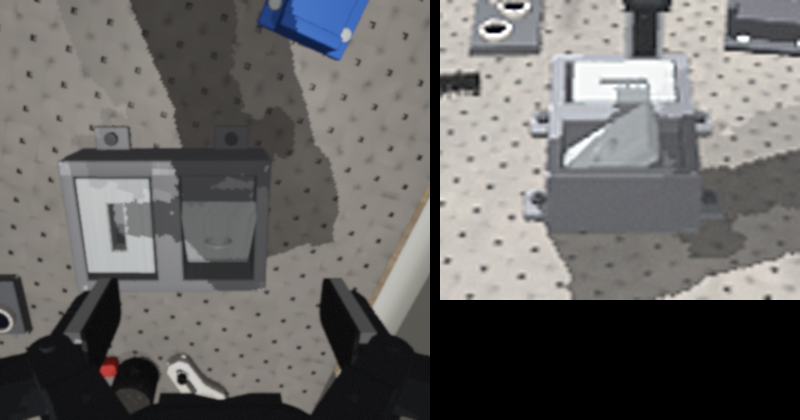

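The plate is tipped: its near edge is raised (c3 row ~205, columns 185–255). The slotted plate is still flat. I'll check the near edge position before gripping.

Run:
```python
from h import *
import pickle
w=pickle.load(open('w3.pkl','rb'))
a=cv2.imread('pics/w3.png')
bp=np.array([.5367,.3524]);y=np.radians(16.4);A=np.array([[np.cos(y),np.sin(y)],[-np.sin(y),np.cos(y)]])
e=ray('wrist',[(247,204),(322,206)],.063,w)[:,:2]; print('near top edge, pocket frame mm',((e-bp)@A.T*1e3).round(1))
h=ray('wrist',[(180,227)],.048,w)[:,:2]; print('slot',((h-bp)@A.T*1e3).round(1))
go([.5242,.3487,.07],16.4)
```

```text
near top edge, pocket frame mm [[-24.5 -22.1]
 [-23.1  25.4]]
slot [[ -2.4 -70.8]]
t 5.6 pos [0.5267 0.3514 0.1319] yaw 16.44 tilt [ 0.013 -1.     0.001] q [ 0.59  0.33  0.01  1.23 -0.    0.3 ]
dp mm [-4.  61.8 -1.9] roll 0.0 F [0.8 0.1 0.2] op 1.001
```

Call:
servo_tool --moves '[{"dp":[-4,25,-1],"roll":0},{"dp":[-1,25,0],"roll":0},{"dp":[0,8,0],"roll":0},{"dp":[0,0,0],"roll":0}]'

```text
time: 6.1
position: [0.5229, 0.3487, 0.0686]
tcp_rot: [0.7, -0.7, -0.104, 0.098]
ft_force: [-0.1, 0.7, 0.3]
opening: 1.002
```

Run:
```python
from h import *
go([.5230,.3494,.049],16.4)
```

```text
t 6.1 pos [0.5229 0.3487 0.0686] yaw 16.41 tilt [ 0.009 -1.    -0.001] q [ 0.59  0.36 -0.11  1.1  -0.    0.3 ]
dp mm [ 0.1 19.6  0.6] roll 0.0 F [-0.1  0.7  0.3] op 1.002
```

Call:
servo_tool --moves '[{"dp":[0,10,0.5],"roll":0},{"dp":[0,7,0],"roll":0},{"dp":[0,2.5,0],"roll":0},{"dp":[0,0,0],"roll":0}]'

```text
time: 6.6
position: [0.5241, 0.3499, 0.0493]
tcp_rot: [0.7, -0.699, -0.105, 0.097]
ft_force: [0.6, -0.6, 0.5]
opening: 0.998
```

Call:
servo_tool --moves '[{"dp":[0,0,0],"roll":0},{"dp":[0,0,0],"roll":0},{"dp":[0,0,0],"roll":0},{"dp":[0,0,0],"roll":0},{"dp":[0,0,0],"roll":0},{"dp":[0,0,0],"roll":0}]' --fingers 0.5 --grip_force 40

```text
time: 7.35
position: [0.5245, 0.3501, 0.0504]
tcp_rot: [0.701, -0.699, -0.105, 0.096]
ft_force: [1.0, 0.2, 0.6]
opening: 0.543
```

Call:
servo_tool --moves '[{"dp":[0,0,0],"roll":0},{"dp":[0,0,0],"roll":0},{"dp":[0,0,0],"roll":0}]' --fingers 1 --grip_force 50

```text
time: 7.72
position: [0.5245, 0.3501, 0.0505]
tcp_rot: [0.701, -0.699, -0.105, 0.096]
ft_force: [-0.4, -0.8, 0.2]
opening: 0.538
```

Call:
servo_tool --moves '[{"dp":[0,-10,0],"roll":0},{"dp":[0,-15,0],"roll":0},{"dp":[0,-20,0],"roll":0},{"dp":[0,-20,0],"roll":0},{"dp":[0,-20,0],"roll":0},{"dp":[0,0,0],"roll":0}]'

```text
time: 8.48
position: [0.5236, 0.3501, 0.1422]
tcp_rot: [0.701, -0.699, -0.106, 0.096]
ft_force: [1.0, 0.4, -1.6]
opening: 0.54
```

Run:
```python
from h import *
import pickle
w=cal('wrist');pickle.dump(w,open('w4.pkl','wb'))
a=snap('wrist','w4.png')
b=snap('side','d4.png')
c=cv2.resize(b[160:280,230:350],None,fx=3,fy=3,interpolation=cv2.INTER_CUBIC)
o=np.zeros((420,800,3),np.uint8);o[:,:430]=a[:,65:495];o[:360,440:]=c
cv2.imwrite('pics/c4.png',o[:,:,::-1])
go([.4687,.1195,.2],4.7)
```

```text
t 8.57 pos [0.5227 0.3495 0.1399] yaw 16.41 tilt [ 0.012 -1.     0.   ] q [ 0.59  0.33  0.01  1.25 -0.    0.3 ]
dp mm [-116.   -61.5 -205.4] roll 11.7 F [ 0.  -0.5 -1.2] op 0.542
```

View pics/c4.png

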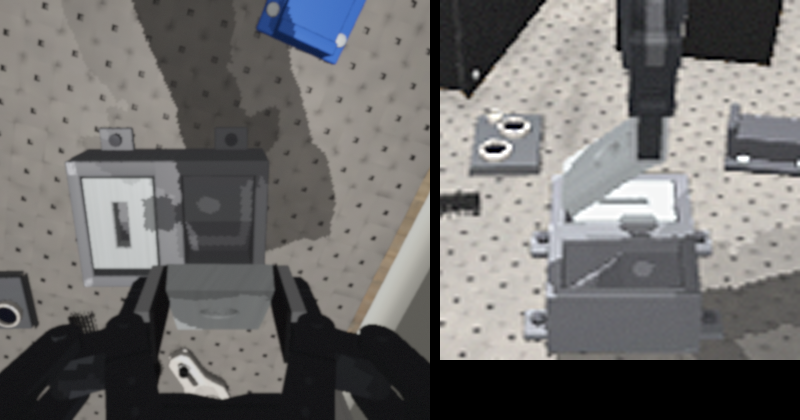

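The side and wrist views show the plate gripped by its near end, tilted about 38°, with the slotted plate undisturbed. Carrying it toward the pedestal for a second look at the seat.

Call:
servo_tool --moves '[{"dp":[-12,-20,-36],"roll":0},{"dp":[-12,-20,-36],"roll":0},{"dp":[-12,-10,-36],"roll":0},{"dp":[-12,0,-36],"roll":0},{"dp":[-12,0,-36],"roll":0},{"dp":[-12,0,-34],"roll":0},{"dp":[0,0,0],"roll":6},{"dp":[0,0,0],"roll":5.7},{"dp":[0,0,0],"roll":0}]'

```text
time: 9.7
position: [0.5087, 0.115, 0.1803]
tcp_rot: [-0.706, 0.708, 0.026, -0.029]
ft_force: [0.2, -0.2, -1.9]
opening: 0.545
```

Run:
```python
from h import *
import pickle
w=cal('wrist');pickle.dump(w,open('w5.pkl','wb'))
a=snap('wrist','w5.png')
b=snap('side','d5.png')
cv2.imwrite('pics/c5.png',cv2.resize(a[0:320,130:530],None,fx=2,fy=1.8)[:600,:,::-1])
go([.4687,.1195,.2],4.7)
W=pickle.load(open('w4.pkl','rb'))
```

```text
t 9.8 pos [0.5088 0.1152 0.1805] yaw 4.5 tilt [-0.004 -1.    -0.003] q [ 0.22  0.13 -0.15  1.3  -0.    0.15]
dp mm [-39.7 -19.4   7.4] roll -0.2 F [-0.5  0.2 -0.7] op 0.536
```

View pics/c5.png

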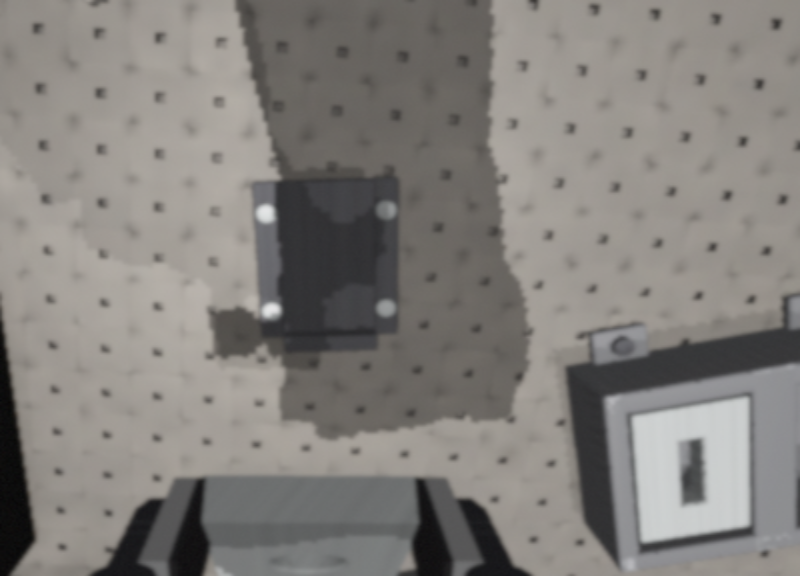

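Run:
```python
from h import *
import pickle
w=pickle.load(open('w5.pkl','rb'))
T=lambda l:(np.array(l,float)+.5)/[2,1.8]+[130,0]-.5
p=ray('wrist',T([(276,181),(377,178),(378,331),(283,333)]),.025,w)[:,:2]
print(p.round(4).tolist(),'mean',p.mean(0).round(4),[round(np.linalg.norm(p[i]-p[(i+1)%4])*1e3,1) for i in range(4)])
print('yaws',[np.degrees(np.arctan2(*(p[i]-p[j])[::-1])).round(1) for i,j in((3,0),(2,1),(0,1),(3,2))])
s=ray('wrist',T([(265,212),(386,210),(386,308),(271,311)]),.010,w)[:,:2]
print('screws',s.round(4).tolist(),s.mean(0).round(4),[np.degrees(np.arctan2(*(s[i]-s[j])[::-1])).round(1) for i,j in((3,0),(2,1),(0,1),(3,2))])
w1=pickle.load(open('w1.pkl','rb'))
P=lambda l:(np.array(l,float)-[470,0]+.5)/3.6+[195,268]-.5
print('screws w1',ray('wrist',P([(555,72),(700,58)]),.010,w1).round(4))
# plate: predicted near edges rel to TCP
o=get_obs();R=toolR(o)
for x,z in((-13.2,5.6),(-5.8,15.1),(-8,4),(-3,10)):
  q=proj('wrist',[o['position']+R@np.array([x,-z,y])/1e3 for y in(-24,24)],w); print(x,z,((q-[130,0])*[2,1.8]).round(0).tolist())
```

```text
[[0.4349, 0.0949], [0.4305, 0.1355], [0.501, 0.1436], [0.5053, 0.1023]] mean [0.4679 0.1191] [np.float64(40.9), np.float64(71.0), np.float64(41.5), np.float64(70.7)]
yaws [np.float64(6.0), np.float64(6.5), np.float64(-83.8), np.float64(-84.2)]
screws [[0.45, 0.0903], [0.445, 0.1423], [0.4927, 0.1477], [0.4983, 0.0958]] [0.4715 0.119 ] [np.float64(6.5), np.float64(6.4), np.float64(-84.5), np.float64(-83.8)]
screws w1 [[0.4452 0.1427 0.01  ]
 [0.4927 0.1479 0.01  ]]
-13.2 5.6 [[201.0, 471.0], [422.0, 470.0]]
-5.8 15.1 [[196.0, 519.0], [427.0, 519.0]]
-8 4 [[203.0, 487.0], [420.0, 486.0]]
-3 10 [[200.0, 518.0], [423.0, 517.0]]
```

Both views agree: seat centre (0.468, 0.119), yaw 6.2° from the screw heads (6.2–6.5°), and the plate in the grip is about where predicted. Aligning above the seat.

Call:
servo_tool --moves '[{"dp":[-30,20,0],"roll":-1.7},{"dp":[-30,30,3],"roll":0},{"dp":[0,20,2],"roll":0},{"dp":[0,0,0],"roll":0}]'

```text
time: 10.3
position: [0.4464, 0.115, 0.1081]
tcp_rot: [-0.705, 0.707, 0.04, -0.043]
ft_force: [-0.1, -0.1, -1.3]
opening: 0.54
```

Run:
```python
from h import *
go([.4484,.1171,.067],6.2)
```

```text
t 10.3 pos [0.4464 0.115  0.1081] yaw 6.69 tilt [-0.004 -1.    -0.002] q [ 0.25  0.04 -0.41  1.13 -0.    0.14]
dp mm [ 2.4 41.1  1.9] roll 0.5 F [-0.1 -0.1 -1.3] op 0.54
```

Call:
servo_tool --moves '[{"dp":[2.5,15,2.5],"roll":0.6},{"dp":[0,15,0],"roll":0},{"dp":[0,8,0],"roll":0},{"dp":[0,0,0],"roll":0}]'

```text
time: 10.8
position: [0.4502, 0.1184, 0.0687]
tcp_rot: [-0.705, 0.707, 0.037, -0.039]
ft_force: [-0.0, -0.0, -1.3]
opening: 0.54
```

Run:
```python
from h import *
go([.4484,.1171,.064],6.2)
```

```text
t 10.8 pos [0.4502 0.1184 0.0687] yaw 6.13 tilt [-0.003 -1.    -0.002] q [ 0.26  0.07 -0.46  1.04 -0.    0.15]
dp mm [-1.9  4.7 -1.1] roll -0.1 F [-0.  -0.  -1.3] op 0.54
```

Call:
servo_tool --moves '[{"dp":[-2,3,-1.2],"roll":0},{"dp":[0,3,0],"roll":0},{"dp":[0,0,0],"roll":0}]' --grip_force 20

```text
time: 11.18
position: [0.4493, 0.117, 0.064]
tcp_rot: [-0.706, 0.707, 0.038, -0.038]
ft_force: [1.0, 0.4, 1.7]
opening: 0.533
```

Call:
servo_tool --moves '[{"dp":[-0.5,3,0],"roll":0},{"dp":[-0.5,3,0],"roll":0}]'

```text
time: 11.42
position: [0.448, 0.1169, 0.0599]
tcp_rot: [-0.706, 0.707, 0.038, -0.037]
ft_force: [-6.4, -1.0, 12.4]
opening: 0.54
```

Call:
servo_tool --moves '[{"dp":[-1,3,0],"roll":0},{"dp":[-1,3,0],"roll":0}]'

```text
time: 11.68
position: [0.4457, 0.1164, 0.0559]
tcp_rot: [-0.706, 0.707, 0.038, -0.037]
ft_force: [-6.1, -1.5, 11.3]
opening: 0.538
```

Call:
servo_tool --moves '[{"dp":[-1,3,0],"roll":0},{"dp":[-1,3,0],"roll":0}]'

```text
time: 11.92
position: [0.4435, 0.1161, 0.0519]
tcp_rot: [-0.706, 0.707, 0.039, -0.036]
ft_force: [-6.3, -1.1, 10.2]
opening: 0.542
```

Call:
servo_tool --moves '[{"dp":[-1.6,3,0],"roll":0},{"dp":[-1.4,3,0],"roll":0},{"dp":[-1.2,3,0],"roll":0}]'

```text
time: 12.3
position: [0.44, 0.1156, 0.0456]
tcp_rot: [-0.706, 0.707, 0.04, -0.035]
ft_force: [-3.3, -2.2, 7.2]
opening: 0.54
```

Call:
servo_tool --moves '[{"dp":[-1,3,0],"roll":0},{"dp":[-1,3,0],"roll":0},{"dp":[-0.8,3,0],"roll":0}]'

```text
time: 12.68
position: [0.4375, 0.1153, 0.0388]
tcp_rot: [-0.706, 0.706, 0.041, -0.034]
ft_force: [-4.0, -0.7, 7.1]
opening: 0.538
```

Call:
servo_tool --moves '[{"dp":[-0.8,3,0],"roll":0},{"dp":[-0.6,3,0],"roll":0},{"dp":[-0.4,3,0],"roll":0}]'

```text
time: 13.05
position: [0.4357, 0.1151, 0.0316]
tcp_rot: [-0.706, 0.706, 0.042, -0.033]
ft_force: [-4.5, 0.6, 6.9]
opening: 0.536
```

Run:
```python
from h import *
go([.4483,.1193,.026],6.2)
a=snap('side','d6.png');b=snap('scene','s6.png')
c=cv2.resize(a[175:235,300:380],None,fx=5,fy=5,interpolation=cv2.INTER_CUBIC)
d=cv2.resize(b[180:250,310:390],None,fx=5,fy=5,interpolation=cv2.INTER_CUBIC)
o=np.zeros((350,800,3),np.uint8);o[:300,:400]=c;o[:,400:]=d
cv2.imwrite('pics/c6.png',o[:,:,::-1])
```

```text
t 13.05 pos [0.4357 0.1151 0.0316] yaw 6.07 tilt [ 0.012 -1.    -0.001] q [ 0.26  0.06 -0.56  0.94 -0.    0.15]
dp mm [12.9  5.7  2.8] roll -0.1 F [-4.5  0.6  6.9] op 0.536
```

View pics/c6.png

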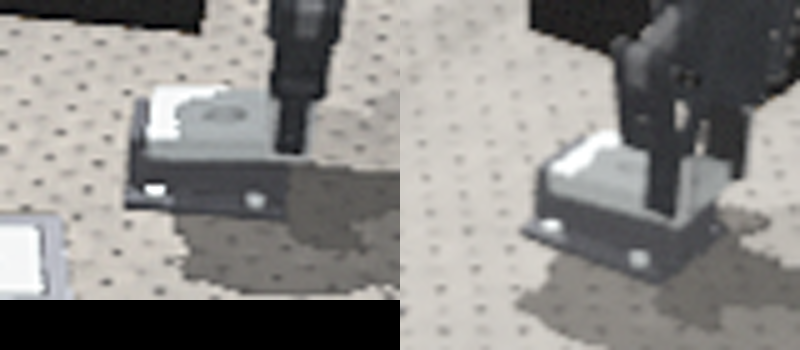

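The plate is on the seat, almost flat, with its far end at the lip. Lowering the last few mm, nudging +0.7 mm laterally, then releasing.

Call:
servo_tool --moves '[{"dp":[-0.3,2,0.5],"roll":0},{"dp":[-0.2,2,0.5],"roll":0},{"dp":[0,1,0],"roll":0}]'

```text
time: 13.52
position: [0.4354, 0.1155, 0.028]
tcp_rot: [-0.705, 0.707, 0.042, -0.032]
ft_force: [-3.8, -0.6, 6.1]
opening: 0.54
```

Call:
servo_tool --moves '[{"dp":[0,0,0],"roll":0},{"dp":[0,0,0],"roll":0},{"dp":[0,0,0],"roll":0},{"dp":[0,0,0],"roll":0}]' --fingers 0.2

```text
time: 14.02
position: [0.4359, 0.1155, 0.0281]
tcp_rot: [-0.705, 0.707, 0.042, -0.032]
ft_force: [0.1, -1.2, 0.8]
opening: 0.799
```

Call:
servo_tool --moves '[{"dp":[0,-15,0],"roll":0},{"dp":[0,-25,0],"roll":0},{"dp":[-20,-25,0],"roll":0},{"dp":[-25,0,0],"roll":0},{"dp":[0,0,0],"roll":0},{"dp":[0,0,0],"roll":0}]' --fingers 1

```text
time: 14.78
position: [0.3911, 0.1113, 0.0993]
tcp_rot: [-0.706, 0.706, 0.044, -0.03]
ft_force: [0.5, -0.2, -0.1]
opening: 0.001
```

```bash
cat > look.py <<'E'
from h import *
import sys
from cell import cams
cx=np.array([.4683,.1193]);y=np.radians(6.2);A=np.array([[np.cos(y),np.sin(y)],[-np.sin(y),np.cos(y)]])
f=lambda *p: cx+A.T@np.array(p)/1e3
P=f(-60,0); go([*P,.03],6.2)
E
python3 look.py
```

```text
t 14.78 pos [0.3911 0.1113 0.0993] yaw 6.02 tilt [ 0.019 -1.    -0.002] q [ 0.28 -0.08 -0.54  1.09 -0.01  0.18]
dp mm [16.3 69.7 -0.2] roll -0.2 F [ 0.5 -0.2 -0.1] op 0.001
```

Call:
servo_tool --moves '[{"dp":[5,30,0],"roll":-0.2},{"dp":[4,25,0],"roll":0},{"dp":[4,9,0],"roll":0},{"dp":[0,3,0],"roll":0},{"dp":[0,0,0],"roll":0}]'

```text
time: 15.4
position: [0.4098, 0.1135, 0.0326]
tcp_rot: [-0.706, 0.706, 0.046, -0.03]
ft_force: [-0.3, -0.3, 0.3]
opening: 0.002
```

```bash
sed -i 's/^P=.*/P=f(-46,0); go([*P,.031],6.2)/' look.py; python3 look.py
```

```text
t 15.4 pos [0.4098 0.1135 0.0326] yaw 6.2 tilt [ 0.022 -1.    -0.001] q [ 0.27  0.   -0.62  0.93 -0.01  0.17]
dp mm [12.8  1.9 -0.5] roll -0.0 F [-0.3 -0.3  0.3] op 0.002
```

Call:
servo_tool --moves '[{"dp":[4,0.5,-0.4],"roll":0},{"dp":[3,0.5,0],"roll":0},{"dp":[2,0,0],"roll":0}]'

```text
time: 15.78
position: [0.4204, 0.1144, 0.0334]
tcp_rot: [0.706, -0.706, -0.047, 0.029]
ft_force: [-1.0, 0.5, -1.3]
opening: 0.004
```

Call:
servo_tool --moves '[{"dp":[2,0,0],"roll":0},{"dp":[1.5,0,0],"roll":0}]'

```text
time: 16.02
position: [0.4228, 0.1145, 0.0332]
tcp_rot: [0.706, -0.706, -0.046, 0.03]
ft_force: [-6.7, -0.3, 3.0]
opening: -0.002
```

Call:
servo_tool --moves '[{"dp":[1.5,0,0],"roll":0},{"dp":[1.5,0,0],"roll":0}]'

```text
time: 16.27
position: [0.4227, 0.1145, 0.0328]
tcp_rot: [0.706, -0.706, -0.044, 0.033]
ft_force: [-6.3, -0.4, 6.0]
opening: -0.003
```

Call:
servo_tool --moves '[{"dp":[2,0,0],"roll":0},{"dp":[2,0,0],"roll":0}]'

```text
time: 16.52
position: [0.4227, 0.1144, 0.0322]
tcp_rot: [-0.706, 0.706, 0.042, -0.035]
ft_force: [-7.1, -0.6, 5.5]
opening: -0.003
```

The plate no longer moves under the push, so it is at the lip (TCP at −45.8 mm, against an expected −46). Backing off and checking.

Call:
servo_tool --moves '[{"dp":[-8,0,0],"roll":0},{"dp":[-15,-10,0],"roll":0},{"dp":[0,-40,0],"roll":0},{"dp":[20,-50,0],"roll":0},{"dp":[35,-30,0],"roll":0},{"dp":[35,0,0],"roll":0},{"dp":[0,0,0],"roll":0}]'

```text
time: 17.4
position: [0.4855, 0.1214, 0.1711]
tcp_rot: [0.706, -0.706, -0.044, 0.034]
ft_force: [-0.6, -0.8, 0.4]
opening: 0.002
```

Run:
```python
from h import *
import pickle
go([.47,.12,.2],6.2)
w=cal('wrist');pickle.dump(w,open('w7.pkl','wb'))
a=snap('wrist','w7.png');b=snap('side','d7.png')
P=proj('wrist',[.47,.12,.03],w)[0];print(P)
x,y=int(max(0,P[0]-60)),int(max(0,P[1]-60))
c=cv2.resize(a[y:y+120,x:x+120],None,fx=4,fy=4,interpolation=cv2.INTER_CUBIC);print(x,y,c.shape)
d=cv2.resize(b[175:235,310:374],None,fx=5,fy=5,interpolation=cv2.INTER_CUBIC)
o=np.zeros((480,800,3),np.uint8);o[:c.shape[0],:c.shape[1]]=c;o[:300,480:800]=d
cv2.imwrite('pics/c7.png',o[:,:,::-1])
```

```text
t 17.4 pos [0.4855 0.1214 0.1711] yaw 6.28 tilt [ 0.014 -1.    -0.   ] q [ 0.25  0.07 -0.23  1.25 -0.    0.14]
dp mm [-15.2 -29.1   0.3] roll 0.1 F [-0.6 -0.8  0.4] op 0.002
[285.33624426 173.10776981]
225 113 (480, 480, 3)
```

View pics/c7.png

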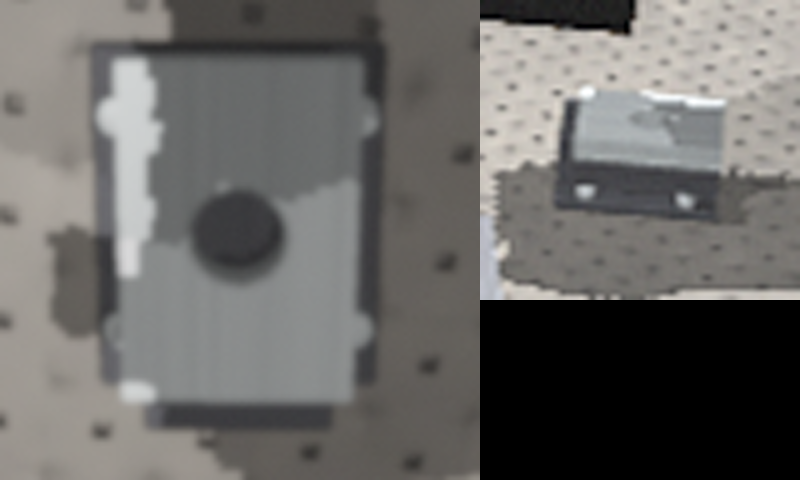

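Run:
```python
from h import *
import pickle
w=pickle.load(open('w7.pkl','rb'))
T=lambda l:(np.array(l,float)+.5)/4+[225,113]-.5
c=np.array([.4683,.1193]);y=np.radians(6.2);A=np.array([[np.cos(y),np.sin(y)],[-np.sin(y),np.cos(y)]])
F=lambda l,z:((ray('wrist',T(l),z,w)[:,:2]-c)@A.T*1e3).round(1).tolist()
print('plate',F([(111,57),(365,57),(353,403),(121,403)],.037))
print('lip far',F([(147,430),(333,428)],.034))
print('screws',F([(107,116),(365,117),(362,329),(114,330)],.010))
w1=pickle.load(open('w1.pkl','rb'))
P=lambda l:(np.array(l,float)-[470,0]+.5)/3.6+[195,268]-.5
print('lip far w1',((ray('wrist',P([(760,190),(737,215)]),.034,w1)[:,:2]-c)@A.T*1e3).round(1))
```

```text
plate [[-36.4, -24.9], [-36.4, 23.9], [34.5, 23.6], [34.6, -24.9]]
lip far [[41.9, -19.8], [41.3, 19.8]]
screws [[-20.8, -28.5], [-20.7, 26.6], [26.9, 27.4], [27.2, -28.4]]
lip far w1 [[ 43.5  -9.4]
 [ 35.1 -18. ]]
```

```bash
python3 -c "
from h import *
print(close_job())"
```

```text
the job is handed in; nothing more can be done
None
```

I handed the job in at about 17.5 s: the round-hole plate lies flat, released and against the lip on the dark pedestal. I pressed its far end down to tip it, gripped it by the sides and lifted it out. I then pivoted it flat onto the seat and, with the fingers shut, pushed it until it stopped moving.

**Last checks:**
- **Position:** in the last wrist picture the plate's far edge is at +34.5 mm and the lip face is at about +34 to +35 mm, so any gap is below what I can measure. It is about 0.5 mm off centre sideways, and its edges are parallel to the seat.
- **Flatness:** the side view shows it flat, with the gripper clear.
- **Forces:** the highest reading was about 14 N, taken at the end of each move rather than continuously.
- **Slotted plate:** it was still flat in its pocket in the last picture that showed it, taken after the round plate was lifted out. I did not look at it again afterwards.

**Disagreements:**
- The scene camera put the tray and pedestal a few mm away from where the wrist camera did; I used the wrist camera.
- My first estimate of the pedestal's yaw was 4.7°; the screw heads then gave 6.2°, which I used.

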